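Close a tile joint and set its levelling cap

ROBOT

A 7-joint arm with a two-finger parallel gripper is mounted at the origin on the work surface. World frame = base frame: x ahead of the robot, y to its left, z up, the work surface at z = 0. Lengths are in m, angles in rad, forces in N, time in s.
With the tool pointing down it reaches from about 0.35 to 0.9 m from the base axis. Payload 7.2 kg.
Tool frame: the origin (TCP) lies at the very end of the fingers, on their centre line; the grasp point (between the pads) lies 19 mm behind it (env.tcp_to_grasp is the distance from the TCP to the grasp point, in m); z points along the fingers, y is the line along which they close (so a half turn about z gives the same grasp; the last joint's range is limited). The gripper opens to 85 mm and grips with 20 to 120 N. Pads are 22 mm wide; open, the fingers measure 114 mm over their backs; the gripper's body (76 mm by 85 mm) begins 54 mm behind the grasp point. The pads swing forward as they close: fully open they stand 13 mm farther back than shut.
Start: joints at [-1.196, 0.411, -0.013, 1.596, 0.006, 1.134, -0.082], TCP at [0.268, 0.565, 0.231] pointing down, gripper open.
Joint ranges: [-2.95, 2.95], [-0.29, 1.99], [-1.47, 1.44], [0.14, 2.54], [-1.03, 4.17], [0.13, 1.85], [-2.86, 2.86]. Speed limits (rad/s): [2.39, 2.39, 3.01, 3.01, 3.14, 3.14, 3.14].

INTERFACE

Orientations are given as a unit quaternion [x, y, z, w].
In Python, from cell import env gives the robot as it stands.
- The arm moves only by the shell command python3 -m creep 'ROWS' [OPENING] [FORCE]. ROWS is text: rows parted by semicolons, each of 6 numbers parted by spaces: the shift along the tool's x, y, z each as a share of 250 mm, from -1 to 1, then the turn, a rotation vector about the tool's x, y, z each as a share of 0.5 rad, from -1 to 1. In form: dx dy dz ax ay az; .... A call has 1 to 10 rows; each row is the pose to reach, as a shift and turn from the pose commanded when the call began, along the tool's axes at that moment; what a row does not reach only later rows make up. A row lasts 1/12 s, in which the tool goes at most 41.7 mm and 7.16 degrees, less where a joint would pass 70% of its speed; a pose out of reach is approached as far as the arm can. A call with a number of a shift or a turn outside -1 to 1 is refused whole. A call with a gripper value outside its range is refused whole. OPENING is the opening in per cent of the stroke, from 0 (shut) to 100 (fully open), set as the call begins (- or left out, the last holds). The fingers move at their own pace and stop on an object; FORCE is the grip in N (left out, the last holds). Time passes only in rows, so rows that repeat a pose let the fingers close. It gives the time, the measured TCP pose, the force, the opening and the grip force at its end, in the units of the state.
- env.get_obs(): the state, without advancing time (a new reading comes with each control period).
- env.read_camera(name): name is "side" or "top" or "wrist"; returns a dict with "frame" (400x640x3 uint8, blue, green, red), "K" (3x3 intrinsics, pixels), "R" (3x3) and "t" (3): a world point X has camera coordinates R X + t. Camera axes: x right, y down, z forward; pixel columns grow to the right and rows downward; lengths in m; the calibration is good to about 2 mm. A picture is of the moment at which its call begins. There is no depth.
- env.close_job(): hands the job in; it is judged then, once.
Trained networks look in a picture, given as the dict that the camera call returned (one of the last four; its "shot" number tells which), for a name from the list of things; names that differ only in an ending like _2 or _b are one class to them, and where a whole thing is asked for, a point or a joint stands for the part that bears it (a point fixed in the world has none). Each returns a list of dicts, best first, with "p" (0 to 1); they miss things now and then, are a little off and sometimes report something else, mostly with a low value. They report only what shows in the picture. A call takes as long as a camera call. They do not tell look-alikes from the thing itself.
- env.spot_in(picture, name): "extent" ([left, top, width, height] as shares, 0 to 1, of the picture: columns of its width, rows of its height, round what is visible of it).
- env.masks_of(picture, name): "mask" (400x640 bool, what is visible of it) and "extent" ([left, top, width, height] as shares, 0 to 1, of the picture: columns of its width, rows of its height, round what is visible of it).
The state is a dict: "clock": time; "qpos": joint angles; "joint_velocities": joint speeds; "joint_efforts": joint torques, N m; "position": TCP position; "tool_rot": TCP orientation; "contact_force": force on the tool from outside, world axes, zero at the start; "moment": the same for the moment, N m; "finger_gap": finger opening in m; "grip_force": force on a finger pad.
Only numpy, scipy, OpenCV 4.12 (cv2) and the standard library are available. Lean on these libraries where they do the work, as an engineer would, in place of code of your own. Each camera call takes 0.05 s, during which the arm holds its last target. There are 200 camera calls.

TASK

On the plywood board, slide the loose white tile up against the end of the fixed tile, so that the gap is closed and the two tiles lie flush end to end, in line. Then screw the ribbed levelling cap on the post at that joint clockwise all the way down until it bottoms out, back it off a quarter turn, and finish while still gripping the cap there, without letting go. Leave the tile in place and the other things on the worktop where they are.

Things in the scene. Friction and masses are not known exactly. Their poses are not given: they have to be found in the camera images.
- board: Fixed, immovable plywood board, 260 (x) by 420 (y) by 12 mm thick, flat on the worktop. Origin: centre of its underside. The tile joint is to close at its y = 0. On its +y half a white glazed tile is fixed, board x -32.5 to +32.5, y 0 to +130 mm, 10 mm thick (top 22 mm above the worktop), then a half tile. The 14 mm post with the cap rises from the fixed tile at board x = 0, y = +8 mm.
- tile: Loose white glazed tile, 65 (x) by 130 (y) by 10 mm, about 0.19 kg, flat on the board's -y half, 15 to 50 mm short of the fixed tile and a little askew. Origin: centre of its underside (12 mm above the worktop). Its y axis points along its length towards the fixed tile. It slides under the raised cap, which at the start is at least 3 mm above its top.
- tile_end (a point): Middle of the top edge of the loose tile's end that faces the fixed tile: 65 mm along the tile's +y from its origin, 10 mm above its underside. When the joint is closed this point is at x = 0, y = 0, z = 22 mm in the board's frame.
- cap_top (a point): Centre of the top of the cap on the post, on its upright turning axis. Grey ribbed plastic cylinder, 47 mm in diameter, 44 mm tall, a 3 mm high radial rib on top showing its turn; its rim overhangs both tiles. Its sides can be gripped from above at any yaw; nothing else stands within 75 mm of the axis. Bottomed out, this point is 66 mm above the worktop.
- cap (a joint): Turn of that cap on its post, in rad: 0 = screwed fully down (hard stop against the tiles), growing as it is unscrewed (anticlockwise seen from above); it starts between 1.9 and 3.4 and can go to 5.5. It rises 12 mm per full turn, carried by the thread. Turning takes about 0.08 N m and it stays where it is left.
- spare_cap: Spare cap of the same shape (46 mm across, 44 mm tall, no rib on top) standing loose at the board's +x, +y corner, on no post; bystander. Origin: centre of its underside.
- spacer_box: Small open white box of tile spacers, 55 by 75 by 30 mm, loose at the board's -x, +y corner; bystander. Origin: centre of its underside.
- level: Spirit level, 22 by 240 by 45 mm, standing loose beyond the board; bystander. Origin: centre of its underside.
- tape: Roll of tape lying flat, 100 mm across, 25 mm high, at the right of the worktop; bystander. Origin: centre of its underside.
- mug: White mug, 82 mm across, 95 mm tall, at the left of the worktop; bystander. Origin: centre of its underside.
- screwdriver: Screwdriver lying at the left of the worktop; bystander. Origin: on its underside.
- trowel: Steel tiling trowel lying at the right of the worktop, blade 200 by 110 mm, wooden handle on top; bystander. Origin: centre of its blade's underside.
Not all that is in view belongs to the job. What is shaped like the tile but green or yellow is not meant.

How it is judged:
On the way, in this order (a step that is already met when the one before it is completed fails the run):
1. the loose tile lies flush against the end of the fixed tile (y of tile_end in the frame of board between -0.0025 and 0.002 m and x of tile_end in the frame of board between -0.005 and 0.005 m and angle between the y axis of tile and the y axis of board, either way round below 0.035 rad and angle between tile's own z axis and vertical below 0.03 rad and z of tile_end in the frame of board below 0.0245 m), for 0.2 s.
2. with the joint closed, the cap is screwed down until it bottoms out (all of step 1 and value of joint cap below 0.1 rad), for 0.1 s.
At the end, for the whole second after the job is handed in: The cap, once bottomed out, stands still a quarter turn (90 degrees, within 17) back from its stop, gripped by the fingers (over 3 N, grasp point within 50 mm of its top); the loose tile lies flat and still against the fixed one: gap under 2.5 mm, within 5 mm sideways and 2 degrees of in line (all of step 1 and value of joint cap between 1.271 and 1.871 rad and velocity of joint cap between -0.1 and 0.1 rad/s and contact force between the fingers and cap above 3 N and distance between the grasp point and cap_top below 0.05 m and linear speed of tile below 0.01 m/s); the arm keeps its last pose, push and grip.
It fails at once if a bystander was moved more than 25 mm (distance of any of spare_cap, spacer_box, level, tape, mug, screwdriver, trowel from where it was at the start of the episode above 0.025 m).
It also fails if it takes over 67 s, if anything falls off the work surface, if the arm or the gripper's body presses on something with over 40 N, if the wrist force passes 120 N, or if a joint passes its speed limit or range.

## Working session

There is one attempt and no reset: what is moved stays moved. The work goes in short steps, Python scripts to look and compute and a shell command to move; the robot and the scene stay as the last step left them, time stands still between calls to the robot, and variables do not carry over. Pictures are saved under pics/ and viewed, at most 10 in all, crops included, and the job is handed in when it is done.

```bash
mkdir -p pics
cat > h.py <<'E'
import numpy as np,cv2
from cell import env
def ray(c,u,v,z):
    K,R,t=map(np.array,(c["K"],c["R"],c["t"]))
    d=R.T@np.linalg.inv(K)@np.array([u,v,1.]);o=-R.T@t
    return o+d*(z-o[2])/d[2]
def proj(c,X):
    p=np.array(c["K"])@(np.array(c["R"])@np.array(X)+np.array(c["t"]));return p[:2]/p[2]
def quad(c,name,z):
    for m in env.masks_of(c,name)[:3]:
        k=m["mask"].astype(np.uint8)
        cn=max(cv2.findContours(k,0,1)[0],key=cv2.contourArea)[:,0,:]
        P=np.array([ray(c,u,v,z)[:2] for u,v in cn],np.float32)
        r=cv2.minAreaRect(P);print(name,round(m["p"],2),[round(x*s) for x,s in zip(m["extent"],(640,400,640,400))],"rect c",np.round(r[0],4),"size",np.round(r[1],4),"ang",round(r[2],2))
E
python3 - <<'E'
from h import *
o=env.get_obs();print(o)
c=env.read_camera("top");cv2.imwrite("pics/top.png",c["frame"])
quad(c,"board",.012);quad(c,"tile",.022);quad(c,"cap_top",.09)
for n in("spare_cap","spacer_box","level","mug"):quad(c,n,.03)
c=env.read_camera("side");cv2.imwrite("pics/side.png",c["frame"])
quad(c,"tile",.022);quad(c,"cap_top",.09)
E
```

```text
{'clock': 0.0, 'qpos': array([-1.19618321,  0.41189189, -0.01274816,  1.59708644,  0.00557339,
        1.13430139, -0.0822054 ]), 'joint_velocities': array([-0.00116696,  0.0003162 ,  0.0013288 ,  0.0003955 ,  0.0011627 ,
        0.00033239, -0.00141435]), 'joint_efforts': array([-2.13577209e-05, -6.00628853e+01,  6.82401471e-01, -2.99417388e+01,
        1.38674371e-02,  1.07565278e-02,  9.25565246e-06]), 'position': array([0.26759107, 0.5642423 , 0.23044051]), 'tool_rot': array([ 2.19581835e-01,  9.75593735e-01, -8.13667060e-04, -1.42562739e-04]), 'contact_force': array([-0.44614214, -0.99327444,  0.64004347]), 'moment': array([0.01633116, 0.01618374, 0.03542892]), 'grip_force': 0.0, 'finger_gap': 0.08556674555888989}
board 0.81 [241, 145, 134, 96] rect c [0.5396 0.0315] size [0.2636 0.4226] ang 13.14
tile 0.96 [388, 269, 24, 41] rect c [ 0.2108 -0.2711] size [0.1316 0.0685] ang 3.8
tile 0.85 [317, 170, 41, 30] rect c [ 0.5624 -0.0651] size [0.0674 0.1333] ang 14.45
tile 0.76 [217, 266, 38, 43] rect c [0.2196 0.2777] size [0.137  0.0706] ang 25.18
cap_top 0.55 [301, 186, 12, 12] rec
[... 207 characters left out ...]
8 0.0762] ang 17.0
spacer_box 0.34 [406, 131, 53, 63] rect c [ 0.637 -0.383] size [0.1121 0.1967] ang 62.72
level 0.94 [259, 115, 72, 20] rect c [0.7835 0.0834] size [0.0355 0.249 ] ang 5.17
mug 0.75 [164, 170, 36, 28] rect c [0.5633 0.4617] size [0.0991 0.103 ] ang 17.47
tile 0.69 [332, 217, 39, 45] rect c [ 0.5609 -0.0698] size [0.0702 0.1357] ang 16.78
tile 0.69 [201, 143, 49, 26] rect c [0.2225 0.2616] size [0.1312 0.0729] ang 23.54
tile 0.56 [176, 307, 58, 35] rect c [ 0.2126 -0.2835] size [0.1291 0.0681] ang 4.42
cap_top 0.64 [328, 187, 19, 26] rect c [0.5353 0.0027] size [0.0713 0.0413] ang 85.17
cap_top 0.42 [276, 159, 136, 133] rect c [ 0.5332 -0.0392] size [0.2387 0.3892] ang 12.51
```

View pics/top.png

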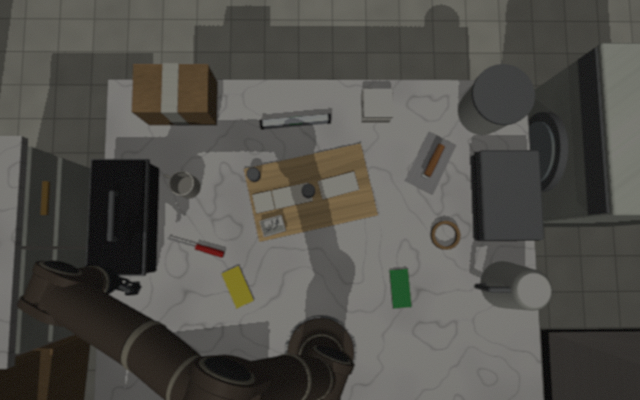

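View pics/side.png

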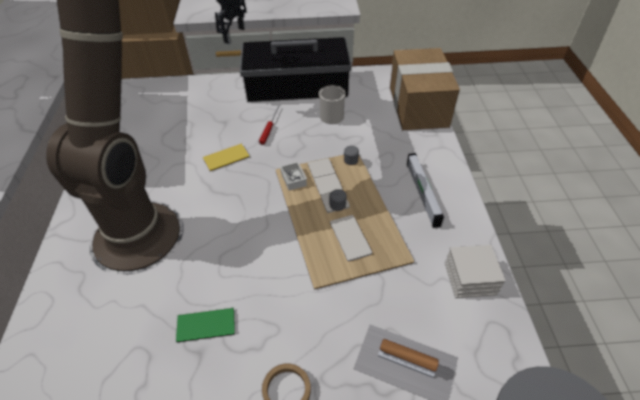

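The top view shows the board centred near px (308,193), the cap at (307,191), the loose tile at (340,183), and the fixed tiles at (275,197). The green tile at (400,287) and the yellow one at (238,286) are decoys. The side view agrees with this. I'll move over the loose tile with the tool's y along the tile's x.

```bash
cat >> h.py <<'E'
from scipy.spatial.transform import Rotation as Ro
def toward(*targets,start=None):
    # targets (x,y,z,yaw of tool y axis in deg); prints one row per call; tool kept pointing down
    o=env.get_obs(); p=np.array(o["position"]);R=Ro.from_quat(o["tool_rot"])
    if start is not None: p,R=start
    for x,y,z,a in targets:
        a=np.radians(a);T=Ro.from_matrix(np.array([[np.sin(a),np.cos(a),0],[-np.cos(a),np.sin(a),0],[0,0,-1]]).T.T) if 0 else Ro.from_matrix(np.column_stack([[-np.sin(-a)*-1*-1 if 0 else -np.sin(a),np.cos(a),0],[np.cos(a),np.sin(a),0],[0,0,-1]]))
        d=R.inv().apply(np.array([x,y,z])-p)/.25; r=(R.inv()*T).as_rotvec()/.5
        print(" ".join(f"{v:.3f}" for v in np.r_[d,r]))
        p,R=np.array([x,y,z]),T
E
python3 - <<'E'
import re
s=open('h.py').read().split('\n')
out=[]
for l in s:
    if 'T=Ro.from_matrix(np.array' in l:
        l='        a=np.radians(a);T=Ro.from_matrix(np.column_stack([[-np.sin(a),np.cos(a),0],[np.cos(a),np.sin(a),0],[0,0,-1]]))'
    out.append(l)
open('h.py','w').write('\n'.join(out))
from h import *
toward((.365,.353,.23,48),(.46,.14,.23,31),(.556,-.080,.23,14.5))
E
```

```text
-0.714 -0.599 0.005 -0.000 0.000 0.581
-0.852 -0.379 0.000 0.000 0.000 0.593
-0.952 -0.124 0.000 0.000 0.000 0.576
```

```bash
python3 -m creep '-.714 -.599 0 0 0 .581;-.714 -.599 0 0 0 .581;-.714 -.599 0 0 0 .581;-.714 -.599 0 0 0 .581;-.714 -.599 0 0 0 .581;-.714 -.599 0 0 0 .581;-.714 -.599 0 0 0 .581' 100 20
python3 -m creep '-.852 -.379 0 0 0 .593;-.852 -.379 0 0 0 .593;-.852 -.379 0 0 0 .593;-.852 -.379 0 0 0 .593;-.852 -.379 0 0 0 .593;-.852 -.379 0 0 0 .593;-.852 -.379 0 0 0 .593'
python3 -m creep '-.952 -.124 0 0 0 .576;-.952 -.124 0 0 0 .576;-.952 -.124 0 0 0 .576;-.952 -.124 0 0 0 .576;-.952 -.124 0 0 0 .576;-.952 -.124 0 0 0 .576;-.952 -.124 0 0 0 .576;-.952 -.124 0 0 0 .576;-.952 -.124 0 0 0 .576'
python3 - <<'E'
from h import *
o=env.get_obs();print(o["clock"],o["position"],o["tool_rot"],o["qpos"],o["contact_force"])
c=env.read_camera("wrist");cv2.imwrite("pics/w1.png",c["frame"])
quad(c,"tile",.022);quad(c,"board",.012);quad(c,"cap_top",.07)
E
```

```text
clock: 1.13
position: [0.3681, 0.3471, 0.2318]
tool_rot: [0.362, 0.932, -0.0, 0.001]
contact_force: [0.6, -0.2, 0.1]
finger_gap: 0.0852
grip_force: 0.0
clock: 1.72
position: [0.4619, 0.1346, 0.2318]
tool_rot: [0.496, 0.868, -0.0, 0.001]
contact_force: [0.0, -0.2, 0.7]
finger_gap: 0.0854
grip_force: 0.0
clock: 2.47
position: [0.5558, -0.0787, 0.2309]
tool_rot: [0.612, 0.791, 0.0, -0.0]
contact_force: [0.4, 0.3, -0.1]
finger_gap: 0.0855
grip_force: 0.0
2.4667 [ 0.55579307 -0.07868907  0.23094081] [ 6.11923614e-01  7.90916717e-01  8.38890032e-05 -4.80512057e-04] [-0.33307389  0.32071097  0.49515715  1.77961631 -0.17096547  1.08446907
  0.47496899] [ 0.44559185  0.32003922 -0.07272677]
tile 0.64 [148, 374, 28, 20] rect c [ 0.3904 -0.4743] size [0.0412 0.0299] ang 28.98
tile 0.63 [306, 106, 59, 110] rect c [ 0.5615 -0.0649] size [0.0657 0.1294] ang 14.85
tile 0.62 [0, 218, 95, 56] rect c [ 0.2242 -0.2612] size [0.1273 0.0684] ang 4.13
board 0.89 [219, 0, 246, 249] rect c [ 0.5542 -0.0328] size [0.2605 0.2884] ang 12.37
cap_top 0.87 [316, 35, 49, 54] rect c [0.5388 0.0379] size [0.0464 0.0452] ang 38.54
```

View pics/w1.png

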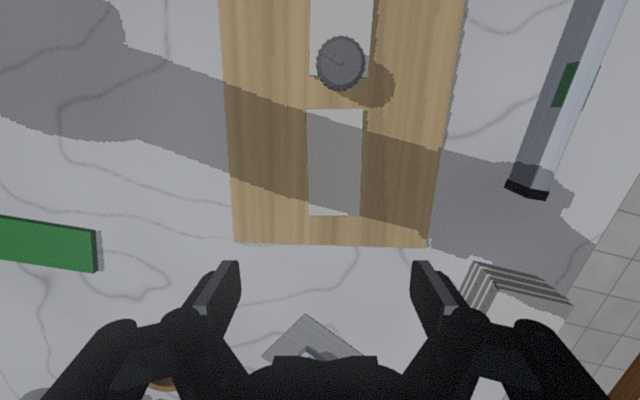

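The wrist view shows the loose tile at px (306–365, 106–216), the cap at (340,62), and a gap between the tile and the fixed end at row ~77. The gap is about 32 mm, the tile is 2.4° askew, and the board yaw is about 12.4°. I'll grip the tile across its width.

Run:
```python
from h import *
toward((.5653,-.0794,.035,14.85),(.5653,-.0794,.008,14.85))
```

```text
-0.015 0.036 0.785 0.000 -0.001 -0.007
0.000 0.000 0.108 0.000 0.000 0.000
```

```bash
python3 -m creep '-.015 .036 .785 0 0 -.012;-.015 .036 .785 0 0 -.012;-.015 .036 .785 0 0 -.012;-.015 .036 .785 0 0 -.012;-.015 .036 .785 0 0 -.012;-.015 .036 .785 0 0 -.012;-.015 .036 .785 0 0 -.012;-.015 .036 .785 0 0 -.012'
python3 -m creep '0 0 .05 0 0 0;0 0 .1 0 0 0;0 0 .1 0 0 0;0 0 .1 0 0 0'
python3 -m creep '0 0 0 0 0 0;0 0 0 0 0 0;0 0 0 0 0 0;0 0 0 0 0 0;0 0 0 0 0 0;0 0 0 0 0 0;0 0 0 0 0 0;0 0 0 0 0 0' 60 20
```

```text
clock: 3.33
position: [0.5666, -0.0813, 0.0368]
tool_rot: [0.61, 0.793, 0.001, 0.001]
contact_force: [-0.1, -0.5, 0.5]
finger_gap: 0.0854
grip_force: 0.0
clock: 3.67
position: [0.5651, -0.0812, 0.0099]
tool_rot: [0.61, 0.793, -0.0, -0.0]
contact_force: [0.2, -0.3, 0.3]
finger_gap: 0.0853
grip_force: 0.0
clock: 4.33
position: [0.5659, -0.0815, 0.0107]
tool_rot: [0.61, 0.792, 0.0, 0.0]
contact_force: [-0.3, 0.2, 5.8]
finger_gap: 0.0642
grip_force: 22.2
```

Run:
```python
from h import *
toward((.5591,-.0544,.0112,12.4))
```

```text
0.112 0.001 -0.002 0.002 0.000 0.085
```

```bash
python3 -m creep '.02 0 -.002 0 0 .02;.04 0 -.002 0 0 .04;.06 0 -.002 0 0 .06;.08 0 -.002 0 0 .085;.1 0 -.002 0 0 .085;.112 0 -.002 0 0 .085;.112 0 -.002 0 0 .085;.112 0 -.002 0 0 .085'
python3 - <<'E'
from h import *
c=env.read_camera("wrist");cv2.imwrite("pics/w2.png",cv2.resize(c["frame"][:280,200:520],None,fx=2,fy=2))
quad(c,"tile",.022);quad(c,"board",.012)
for n,T in(("top",.09),("side",.09)):
    c=env.read_camera(n);quad(c,"tile",.022)
E
```

```text
clock: 5.0
position: [0.5583, -0.0532, 0.0107]
tool_rot: [0.626, 0.78, 0.0, -0.0]
contact_force: [1.0, 0.4, 6.2]
finger_gap: 0.0641
grip_force: 23.1
tile 0.89 [253, 101, 147, 245] rect c [ 0.5539 -0.037 ] size [0.0654 0.1284] ang 11.64
board 0.68 [17, 0, 622, 400] rect c [ 0.5527 -0.0218] size [0.2602 0.1792] ang 12.39
tile 0.75 [389, 269, 22, 42] rect c [ 0.2083 -0.2698] size [0.1267 0.0653] ang 4.34
tile 0.68 [220, 265, 32, 45] rect c [0.2176 0.277 ] size [0.1295 0.0655] ang 25.28
tile 0.54 [310, 181, 7, 4] rect c [0.5646 0.0157] size [0.0103 0.0139] ang 89.73
tile 0.94 [330, 221, 34, 32] rect c [ 0.5575 -0.0639] size [0.0671 0.0887] ang 12.11
tile 0.83 [204, 145, 50, 24] rect c [0.2214 0.2605] size [0.1287 0.0767] ang 24.03
tile 0.62 [177, 308, 56, 33] rect c [ 0.2127 -0.283 ] size [0.1254 0.0675] ang 3.53
```

View pics/w2.png

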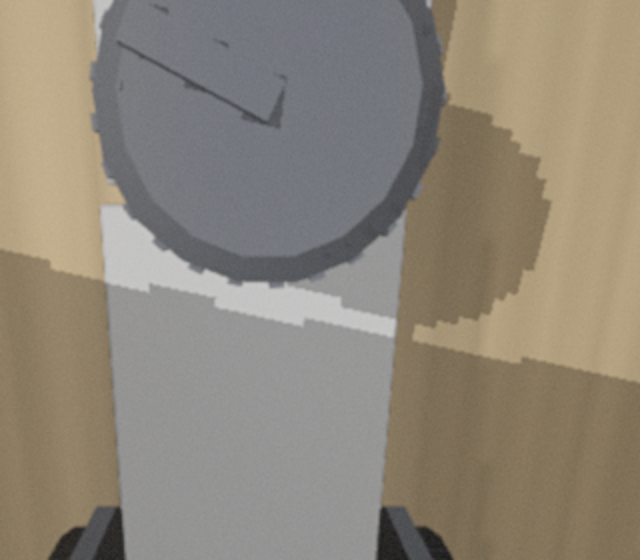

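The gap is now about 5 mm: the tile end is at crop row ~205 and the fixed end at ~185, with the edges in line. I'll push until they touch.

```bash
python3 -m creep '.006 0 0 0 0 0;.012 0 0 0 0 0;.012 0 0 0 0 0;.012 0 0 0 0 0' 
python3 -m creep '.008 0 0 0 0 0;.008 0 0 0 0 0;.008 0 0 0 0 0' 
python3 -m creep '.006 0 0 0 0 0;.006 0 0 0 0 0;.006 0 0 0 0 0'
```

```text
clock: 5.68
position: [0.5578, -0.0515, 0.0107]
tool_rot: [0.627, 0.779, 0.0, 0.0]
contact_force: [0.7, -2.7, 5.4]
finger_gap: 0.0641
grip_force: 23.1
clock: 5.93
position: [0.5574, -0.0496, 0.0107]
tool_rot: [0.627, 0.779, 0.0, 0.0]
contact_force: [0.9, -2.4, 5.6]
finger_gap: 0.0641
grip_force: 23.1
clock: 6.18
position: [0.5574, -0.0494, 0.0107]
tool_rot: [0.627, 0.779, -0.0, 0.001]
contact_force: [2.1, -6.8, 4.9]
finger_gap: 0.0646
grip_force: 23.0
```

```bash
python3 -m creep '.004 0 0 0 0 0;.004 0 0 0 0 0;.004 0 0 0 0 0' 
python3 -m creep '.004 0 0 0 0 0;.004 0 0 0 0 0;.004 0 0 0 0 0'
python3 - <<'E'
from h import *
c=env.read_camera("wrist");cv2.imwrite("pics/w3.png",cv2.resize(c["frame"][:280,200:520],None,fx=2,fy=2))
quad(c,"tile",.022);quad(c,"board",.012)
E
```

```text
clock: 6.43
position: [0.5573, -0.0493, 0.0107]
tool_rot: [0.627, 0.779, -0.001, 0.002]
contact_force: [2.6, -9.2, 2.4]
finger_gap: 0.0642
grip_force: 22.8
clock: 6.68
position: [0.5573, -0.0493, 0.0107]
tool_rot: [0.627, 0.779, -0.001, 0.002]
contact_force: [3.7, -11.3, 0.9]
finger_gap: 0.0638
grip_force: 22.7
tile 0.62 [248, 102, 152, 243] rect c [ 0.5529 -0.0332] size [0.0651 0.1289] ang 11.92
board 0.6 [15, 0, 625, 400] rect c [ 0.5519 -0.0181] size [0.2597 0.1796] ang 12.2
```

View pics/w3.png

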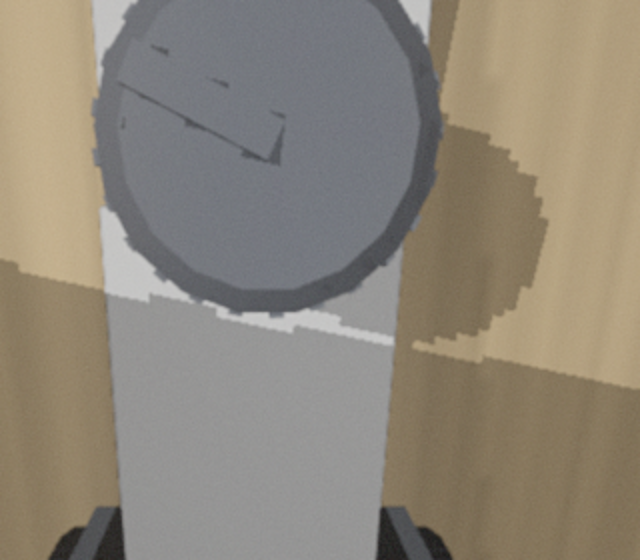

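The tile is in contact at 11 N, with the loose tile running under the cap in line with the fixed one (edges at crop x≈100 and 400). I'll unload, open and lift.

```bash
python3 -m creep '-.008 0 0 0 0 0;-.008 0 0 0 0 0'
python3 -m creep '0 0 0 0 0 0;0 0 0 0 0 0;0 0 0 0 0 0;0 0 0 0 0 0;0 0 0 0 0 0' 100
python3 -m creep '0 0 -.1 0 0 0;0 0 -.3 0 0 0;0 0 -.5 0 0 0;0 0 -.6 0 0 0;0 0 -.6 0 0 0;0 0 -.6 0 0 0'
python3 -m creep '0 0 0 0 0 -1;0 0 0 0 0 -1;0 0 0 0 0 -1;0 0 0 0 0 -1;0 0 0 0 0 -1;0 0 0 0 0 -1'
python3 - <<'E'
from h import *
print(env.get_obs()["qpos"])
for n in("wrist","top","side"):
    c=env.read_camera(n);quad(c,"tile",.022);quad(c,"cap_top",.07);quad(c,"board",.012)
    if n=="wrist":cv2.imwrite("pics/w4.png",c["frame"])
E
```

```text
clock: 7.0
position: [0.5573, -0.0494, 0.0107]
tool_rot: [0.627, 0.779, -0.0, 0.001]
contact_force: [2.8, -5.7, 4.4]
finger_gap: 0.0644
grip_force: 23.0
clock: 7.42
position: [0.5565, -0.0474, 0.0102]
tool_rot: [0.626, 0.78, -0.0, -0.0]
contact_force: [0.3, 0.1, -0.3]
finger_gap: 0.0855
grip_force: 0.0
clock: 7.92
position: [0.5584, -0.0477, 0.1632]
tool_rot: [0.626, 0.779, 0.002, 0.002]
contact_force: [-0.4, 0.3, -1.1]
finger_gap: 0.0854
grip_force: 0.0
clock: 8.42
position: [0.556, -0.0479, 0.1594]
tool_rot: [0.416, 0.909, -0.0, -0.001]
contact_force: [-0.5, -0.3, -0.8]
finger_gap: 0.0857
grip_force: 0.0
[-0.29701406  0.38601234  0.38248489  1.86029896 -0.17639347  0.93041603
  0.87879081]
tile 0.59 [279, 98, 115, 144] rect c [ 0.5524 -0.0332] size [0.0651 0.1293] ang 11.9
cap_top 0.92 [353, 77, 64, 66] rect c [0.5381 0.0377] size [0.0474 0.0459] ang 66.19
board 0.9 [166, 0, 441, 328] rect c [0.5442 0.0143] size [0.2614 0.3872] ang 12.37
tile 0.82 [222, 265, 29, 45] rect c [0.2194 0.2764] size [0.1295 0.071 ] ang 22.15
tile 0.69 [388, 269, 23, 42] rect c [ 0.2093 -0.269 ] size [0.129  0.0673] ang 3.85
tile 0.42 [307, 178, 14, 20] rect c [0.5405 0.0107] size [0.0311 0.0707] ang 86.24
cap_top 0.48 [301, 185, 13, 12] rect c [0.5358 0.0397] size [0.0432 0.0435] ang 89.85
board 0.57 [244, 154, 132, 87] rect c [0.5228 0.1017] size [0.2634 0.2782] ang 12.17
tile 0.81 [325, 208, 39, 44] rect c [ 0.5507 -0.0394] size [0.0718 0.1358] ang 10.79
tile 0.7 [174, 309, 60, 34] rect c [ 0.213  -0.2823] size [0.1306 0.0708] ang 4.92
tile 0.64 [201, 145, 49, 23] rect c [0.2207 0.2601] size [0.1318 0.0765] ang 24.08
cap_top 0.49 [328, 191, 18, 20] rect c [0.5445 0.0126] size [0.0676 0.039 ] ang 48.06
board 0.63 [276, 157, 135, 133] rect c [0.5409 0.0271] size [0.2616 0.4266] ang 12.25
```

View pics/w4.png

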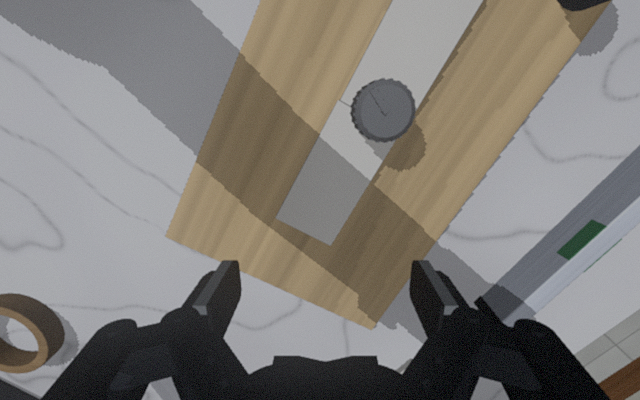

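The joint is closed, with the seam visible at px (345,103) and the tile straight. I'll unwind the wrist while moving over the cap: az− raises q7, so screwing down lowers it.

Run:
```python
from h import *
toward((.5385,.0378,.150,69.4),(.5385,.0378,.150,98),(.5385,.0378,.150,126.5))
```

```text
0.307 0.170 0.042 0.000 0.000 -0.990
0.000 0.000 0.000 0.000 0.000 -0.998
0.000 0.000 0.000 0.000 0.000 -0.995
```

```bash
python3 -m creep '.307 .17 .04 0 0 -.99;.307 .17 .04 0 0 -.99;.307 .17 .04 0 0 -.99;.307 .17 .04 0 0 -.99;.307 .17 .04 0 0 -.99;.307 .17 .04 0 0 -.99'
python3 -m creep '0 0 0 0 0 -1;0 0 0 0 0 -1;0 0 0 0 0 -1;0 0 0 0 0 -1;0 0 0 0 0 -1'
python3 -m creep '0 0 0 0 0 -1;0 0 0 0 0 -1;0 0 0 0 0 -1;0 0 0 0 0 -1;0 0 0 0 0 -1;0 0 0 0 0 -1'
python3 - <<'E'
from h import *
print(env.get_obs()["qpos"])
c=env.read_camera("wrist");quad(c,"cap_top",.07);quad(c,"tile",.022)
cv2.imwrite("pics/w5.png",c["frame"])
toward((.5385,.0378,.080,126.5),(.5385,.0378,.037,126.5))
E
```

```text
clock: 9.52
position: [0.5386, 0.0375, 0.1507]
tool_rot: [0.181, 0.984, 0.0, 0.0]
contact_force: [0.4, -0.4, -0.7]
finger_gap: 0.0854
grip_force: 0.0
clock: 9.93
position: [0.5386, 0.0368, 0.1506]
tool_rot: [-0.07, 0.998, -0.0, 0.0]
contact_force: [-0.1, 0.2, -0.3]
finger_gap: 0.0855
grip_force: 0.0
clock: 10.43
position: [0.5386, 0.0371, 0.1505]
tool_rot: [-0.31, 0.951, 0.0, -0.0]
contact_force: [-0.7, -0.1, -0.0]
finger_gap: 0.0856
grip_force: 0.0
[-0.18748006  0.35336685  0.03630027  1.89590636 -0.01617218  0.89262783
  2.05853811]
cap_top 0.68 [295, 171, 59, 70] rect c [0.5359 0.0342] size [0.0533 0.0465] ang 53.64
tile 0.59 [180, 97, 152, 119] rect c [ 0.5524 -0.0341] size [0.0669 0.1297] ang 11.98
-0.001 0.001 0.282 -0.000 -0.000 -0.004
0.000 0.000 0.172 0.000 0.000 0.000
```

View pics/w5.png

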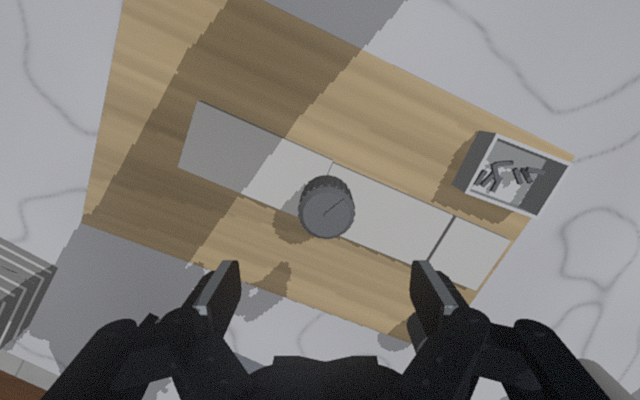

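The cap's top disc is centred at px (327,211), its visible side reaches up to row 176, and the seam is at (331,162). I'll measure the disc itself.

Run:
```python
from h import *
c=env.read_camera("wrist")
print(ray(c,327,210.5,.071),[ray(c,u,v,.071)[:2] for u,v in((299,210),(355,210),(327,180),(327,239))], -np.array(c["R"]).T@c["t"])
print("px of .5385,.0378:",proj(c,[.5385,.0378,.071]), "seam", ray(c,331,162,.022))
```

```text
[0.53639164 0.03751128 0.071     ] [array([0.54930204, 0.01927122]), array([0.52279897, 0.05524628]), array([0.51626989, 0.02261898]), array([0.55650294, 0.05239585])] [ 0.4722061  -0.01181009  0.29334845]
px of .5385,.0378: [325.72286174 212.69467513] seam [0.51005834 0.02301635 0.022     ]
```

```bash
python3 -m creep '0 0 .15 0 0 0;0 0 .28 0 0 0;0 0 .36 0 0 0;0 0 .41 0 0 0;0 0 .452 0 0 0;0 0 .452 0 0 0;0 0 .452 0 0 0'
python3 -m creep '0 0 0 0 0 0;0 0 0 0 0 0;0 0 0 0 0 0;0 0 0 0 0 0;0 0 0 0 0 0;0 0 0 0 0 0;0 0 0 0 0 0;0 0 0 0 0 0;0 0 0 0 0 0;0 0 0 0 0 0' 30 30
python3 - <<'E'
from h import *
o=env.get_obs();print(o["position"],o["moment"],o["contact_force"],o["qpos"])
E
```

```text
clock: 11.22
position: [0.5385, 0.0378, 0.0375]
tool_rot: [-0.314, 0.949, -0.0, -0.0]
contact_force: [-0.2, 0.3, -0.3]
finger_gap: 0.0851
grip_force: 0.0
clock: 12.05
position: [0.5389, 0.0383, 0.0387]
tool_rot: [-0.315, 0.949, 0.0, 0.001]
contact_force: [-2.5, 0.2, 7.1]
finger_gap: 0.0462
grip_force: 31.4
[0.53887857 0.03827619 0.03871288] [ 0.18609061  0.45530323 -0.00579487] [-2.47339749  0.17840983  7.11570366] [-0.17972338  0.51433851  0.02519154  1.97524723 -0.02122535  0.65093441
  2.07063034]
```

```bash
python3 -m creep '0 0 .001 0 0 .25;0 0 .002 0 0 .5;0 0 .003 0 0 .75;0 0 .0038 0 0 1;0 0 .0038 0 0 1;0 0 .0038 0 0 1'
python3 - <<'E'
from h import *
o=env.get_obs();print(o["moment"],o["qpos"][6])
E
python3 -m creep '0 0 .001 0 0 .25;0 0 .002 0 0 .5;0 0 .003 0 0 .75;0 0 .0038 0 0 1;0 0 .0038 0 0 1;0 0 .0038 0 0 1'
python3 - <<'E'
from h import *
o=env.get_obs();print(o["moment"],o["qpos"][6])
c=env.read_camera("wrist");cv2.imwrite("pics/w6.png",c["frame"]);quad(c,"tile",.022)
E
```

```text
clock: 12.55
position: [0.5385, 0.0391, 0.0377]
tool_rot: [-0.07, 0.998, 0.001, 0.0]
contact_force: [-3.0, 3.3, 8.4]
finger_gap: 0.0464
grip_force: 31.4
[ 0.47629802  0.73434306 -0.08594425] 1.6704739461194393
clock: 13.05
position: [0.5386, 0.0398, 0.0368]
tool_rot: [0.178, 0.984, 0.001, 0.0]
contact_force: [-3.6, 4.8, 7.3]
finger_gap: 0.0459
grip_force: 31.5
[ 0.92357253  0.69934609 -0.14434688] 1.2752854740004649
tile 0.7 [118, 208, 175, 152] rect c [ 0.5345 -0.036 ] size [0.0322 0.1319] ang 11.88
```

View pics/w6.png

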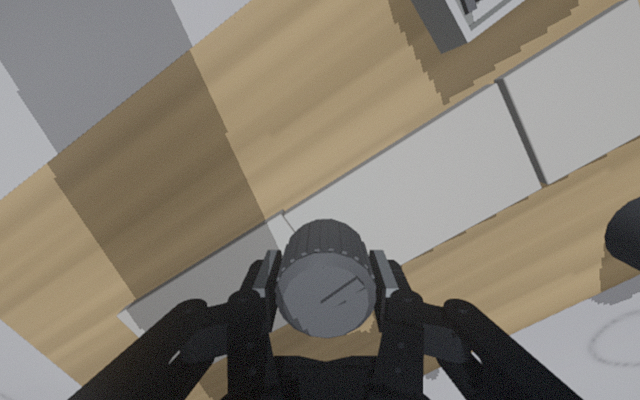

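The rib turned with the fingers (px (340,290)) and the seam at (287,215) is still closed, so the grip isn't slipping. I'll carry on.

```bash
cat > m.py <<'E'
from h import *
o=env.get_obs();a=o["tool_rot"];print("yaw",round(np.degrees(2*np.arctan2(a[1],a[0]))-90,1),"M",np.round(o["moment"],3),"q7",round(o["qpos"][6],3),"jv7",np.round(o["joint_efforts"][6],3))
E
python3 -m creep '0 0 .001 0 0 .25;0 0 .002 0 0 .5;0 0 .003 0 0 .75;0 0 .0038 0 0 1;0 0 .0038 0 0 1;0 0 .0038 0 0 1'|grep -v tool; python3 m.py
python3 -m creep '0 0 .001 0 0 .25;0 0 .0019 0 0 .5;0 0 .0019 0 0 .5;0 0 .0019 0 0 .5'|grep -v tool; python3 m.py
```

```text
clock: 13.65
position: [0.539, 0.0405, 0.0358]
contact_force: [-2.1, 6.3, 7.7]
finger_gap: 0.0461
grip_force: 31.4
yaw 40.8 M [ 1.26   0.498 -0.156] q7 0.884 jv7 -0.257
clock: 13.98
position: [0.5393, 0.0408, 0.0354]
contact_force: [-1.4, 7.4, 7.7]
finger_gap: 0.0464
grip_force: 31.4
yaw 26.5 M [ 1.441  0.299 -0.099] q7 0.689 jv7 -0.253
```

```bash
python3 -m creep '.006 .005 .001 0 0 .25;.006 .005 .0019 0 0 .5;.006 .005 .0019 0 0 .5;.006 .005 .0019 0 0 .5'|grep -v tool; python3 m.py
python3 -m creep '0 0 .001 0 0 .25;0 0 .0019 0 0 .5;0 0 .0019 0 0 .5;0 0 .0019 0 0 .5'|grep -v tool; python3 m.py
```

```text
clock: 14.32
position: [0.5397, 0.0411, 0.0349]
contact_force: [-0.8, 2.6, 7.1]
finger_gap: 0.0463
grip_force: 31.5
yaw 12.1 M [ 0.566  0.433 -0.136] q7 0.492 jv7 -0.247
clock: 14.65
position: [0.5402, 0.0412, 0.0344]
contact_force: [0.5, 2.9, 6.9]
finger_gap: 0.0466
grip_force: 31.4
yaw -2.2 M [ 0.649  0.171 -0.101] q7 0.298 jv7 -0.248
```

```bash
python3 -m creep '0 0 .001 0 0 .25;0 0 .0019 0 0 .5;0 0 .0019 0 0 .5;0 0 .0019 0 0 .5'|grep -v tool; python3 m.py
python3 -m creep '0 0 .001 0 0 .25;0 0 .0019 0 0 .5;0 0 .0019 0 0 .5;0 0 .0019 0 0 .5'|grep -v tool; python3 m.py
```

```text
clock: 14.98
position: [0.5406, 0.0411, 0.034]
contact_force: [1.7, 2.9, 6.8]
finger_gap: 0.0462
grip_force: 31.4
yaw -16.5 M [ 0.684 -0.144 -0.11 ] q7 0.105 jv7 -0.261
clock: 15.32
position: [0.5412, 0.0412, 0.0336]
contact_force: [3.3, 3.9, 6.1]
finger_gap: 0.0459
grip_force: 31.3
yaw -30.7 M [ 0.649 -0.58   0.492] q7 -0.089 jv7 -0.834
```

```bash
python3 -m creep '0 0 .0004 0 0 .1;0 0 .0004 0 0 .1;0 0 .0004 0 0 .1'|grep -v tool; python3 m.py
python3 - <<'E'
from h import *
c=env.read_camera("wrist");cv2.imwrite("pics/w7.png",c["frame"])
E
```

```text
clock: 15.57
position: [0.5411, 0.0409, 0.0335]
contact_force: [2.2, 2.3, 4.9]
finger_gap: 0.0462
grip_force: 31.3
yaw -33.5 M [ 0.459 -0.53   0.804] q7 -0.127 jv7 -0.93
```

View pics/w7.png

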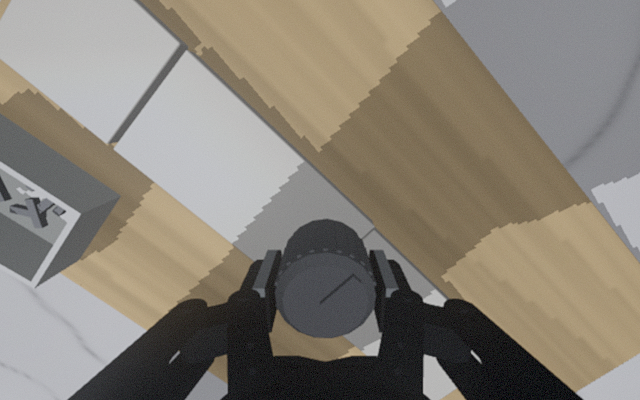

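The torque rose from 0.1 to 0.8 N·m. The rib (px 320,304→357,275) lags the fingers by about 8°, so the cap is bottomed out and the grip slipped slightly at the stop. The seam at (370,232) is closed. I'll back off 90° from yaw −33.5° to about +56.5°.

```bash
python3 -m creep '0 0 -.001 0 0 -.25;0 0 -.002 0 0 -.5;0 0 -.003 0 0 -.75;0 0 -.0038 0 0 -1;0 0 -.0038 0 0 -1;0 0 -.0038 0 0 -1'|grep -v tool; python3 m.py
python3 -m creep '0 0 -.001 0 0 -.25;0 0 -.002 0 0 -.5;0 0 -.003 0 0 -.75;0 0 -.0038 0 0 -1;0 0 -.0038 0 0 -1;0 0 -.0038 0 0 -1'|grep -v tool; python3 m.py
python3 -m creep '0 0 -.001 0 0 -.25;0 0 -.002 0 0 -.5;0 0 -.003 0 0 -.75;0 0 -.0038 0 0 -1;0 0 -.0038 0 0 -1;0 0 -.0038 0 0 -1'|grep -v tool; python3 m.py
```

```text
clock: 16.12
position: [0.5403, 0.0411, 0.0344]
contact_force: [0.6, 3.9, 6.9]
finger_gap: 0.0464
grip_force: 31.3
yaw -5.0 M [ 0.867 -0.135  0.076] q7 0.261 jv7 0.355
clock: 16.62
position: [0.5395, 0.041, 0.0353]
contact_force: [-1.7, 3.4, 9.4]
finger_gap: 0.0461
grip_force: 31.5
yaw 23.6 M [0.758 0.399 0.024] q7 0.649 jv7 0.284
clock: 17.12
position: [0.5389, 0.0405, 0.0361]
contact_force: [-3.5, 2.9, 10.8]
finger_gap: 0.046
grip_force: 31.7
yaw 52.3 M [0.483 0.78  0.029] q7 1.038 jv7 0.289
```

```bash
python3 -m creep '0 0 -.0006 0 0 -.08;0 0 -.0006 0 0 -.15;0 0 -.0006 0 0 -.15;0 0 -.0006 0 0 -.15;0 0 -.0006 0 0 -.15'|grep -v tool; python3 m.py
python3 - <<'E'
from h import *
c=env.read_camera("wrist");cv2.imwrite("pics/w8.png",c["frame"]);quad(c,"tile",.022)
c=env.read_camera("side");quad(c,"tile",.022);c=env.read_camera("top");quad(c,"tile",.022)
E
```

```text
clock: 17.53
position: [0.5388, 0.0404, 0.0362]
contact_force: [-4.3, 1.5, 10.7]
finger_gap: 0.0463
grip_force: 31.8
yaw 56.5 M [0.358 0.823 0.085] q7 1.096 jv7 -0.049
tile 0.71 [171, 220, 129, 179] rect c [ 0.5207 -0.0083] size [0.0163 0.0728] ang 10.52
tile 0.54 [274, 219, 100, 120] rect c [0.5566 0.0271] size [0.0629 0.0842] ang 57.45
tile 0.79 [202, 142, 49, 29] rect c [0.2216 0.2585] size [0.1302 0.0782] ang 24.46
tile 0.75 [324, 208, 42, 44] rect c [ 0.5512 -0.0378] size [0.0682 0.1381] ang 12.12
tile 0.58 [175, 305, 58, 35] rect c [ 0.2132 -0.2824] size [0.1301 0.0694] ang 4.79
tile 0.93 [390, 269, 25, 41] rect c [ 0.2078 -0.27  ] size [0.1321 0.0661] ang 4.15
tile 0.79 [218, 267, 25, 45] rect c [0.2191 0.2787] size [0.1267 0.0645] ang 24.08
```

View pics/w8.png

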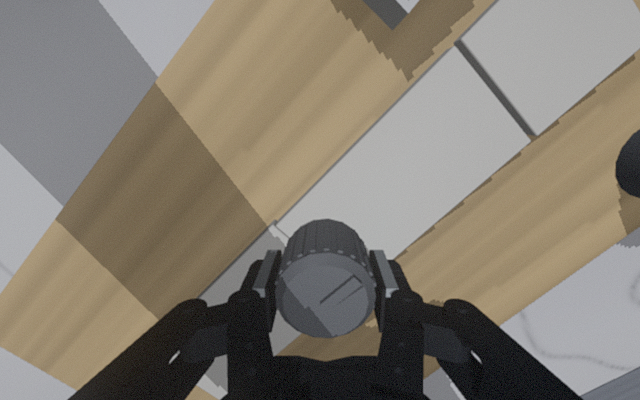

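The cap is backed off 90° and still gripped at 32 N. The rib (320,304→358,277) kept its place relative to the fingers, and the seam at (275,222) is closed with edges in line. I'll hand in.

```bash
python3 -c "
from cell import env
print(env.close_job())"
```

```text
the job is handed in; nothing more can be done
None
```

I handed the job in at about 18 s, but no verdict came back: the tile is flush against the fixed tile and the cap was screwed down to its stop, then backed off about 90°, and is still gripped at about 32 N.

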